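# Pop the sample port and acknowledge it

### The job

On the bench reader that has the square hatch, press the hatch down once with the fingertips at its ribbed end until it bottoms, then back off upwards so that its push-push latch lets it spring open. Keep clear of it and see that it stays open for a good second, then press that reader's round key fully down and let go. Grasp and lift nothing, do not press the open hatch in again, and leave the other reader and everything standing around where they are.

Things in the scene. Friction and masses are not known exactly. Their poses are not given: they have to be found in the camera images.
- sample_unit: The bench reader to work on: low white box 200 (x) x 220 (y) x 100 mm high, fixed to the table, with one SQUARE hatch (90 x 90 mm) in its flat top. Origin: centre of its underside. Its own x runs from its front (robot side) to its back, y to its left, z up. Seen in its frame the hatch reaches from x -40 to +50 mm and y -80 to +10 mm; the key stands at x -70, y +78 mm.
- sample_pad (a point): Where to press the square hatch: three low ribs 19 mm in from its free (front) edge, at the middle of its width, on the hatch's upper face, which stands 2 mm above the deck when shut (102 mm above the table). Moves with the hatch; its z axis is the hatch's outward normal.
- sample_hatch (a joint): Angle of the square hatch about its rear (+x) edge, rad. 0 = shut and latched; negative = pressed in (it bottoms at about -0.092 to -0.10, 6.5 to 7 mm down at the ribs); positive = open, front edge up. Sprung with about 3 N at the ribs: press it beyond -0.085 and let it go, and it pops to its stop at 0.65 within half a second (front edge then about 55 mm above the deck) and stays there. Pushing the open hatch down again to the bottom would latch it shut.
- sample_cam (a joint): Travel of the hidden push-push latch cam of the square hatch, m: about 0 latched, 0.005 while pressed to the bottom, 0.009 to 0.011 released, 0.020 latched again by a second press.
- sample_key_top (a point): Centre of the upper face of the round push key (24 mm across, in a 40 mm round grey housing) at the front left corner of the reader with the square hatch, 121 mm above the table; z up.
- sample_key (a joint): Travel of that key, m: 0 up, 0.005 fully down; springs back, 4 N fully down.
- wide_unit: The other reader, of the same size and look, but with a WIDE hatch (90 x 150 mm; x -40 to +50, y -95 to +55 mm in its frame). Not to be worked. Origin and axes as for sample_unit. The two readers may stand either way round, left or right.
- wide_hatch (a joint): Angle of the wide hatch, rad; 0 shut. To be left at 0.
- wide_key (a joint): Travel of the other reader's key, m; to be left at 0.
- jar: Small jar, 36 mm across, 50 mm high, standing loose on the deck of the reader with the square hatch, left of the hatch at the back. Origin: centre of its underside.
- slide_box: Small paper box 28 x 75 x 26 mm standing loose on the front strip of the other reader. Origin: centre of its underside.
- tube_rack: Rack of capped tubes, 70 x 150 mm, 93 mm high, loose, standing between the two readers. Origin: centre of its underside.
- tip_box: Pipette tip box 85 x 120 x 80 mm, loose, left of the readers. Origin: centre of its underside.
- wash_bottle: Bottle 70 mm across, 170 mm high, loose, right of the readers. Origin: centre of its underside.
- beaker: Open beaker 80 mm across, 90 mm high, loose, left of the readers. Origin: centre of its underside.
- pipette_stand: Pipette hanging on a round-footed stand, 90 mm across, 240 mm high, loose, right of the readers. Origin: centre of its underside.

How it is judged (in metres and radians):
On the way, in this order (a step that is already met when the one before it is completed fails the run):
1. the square hatch is pressed in to the bottom with the fingers (value of joint sample_hatch below -0.08 rad and contact force between the fingers and sample_hatch above 0.3 N), for 0.05 s.
2. the hatch has popped open and stays open for a second with nothing of the robot touching it (value of joint sample_hatch above 0.55 rad and contact force between each of the fingers, the arm and sample_hatch below 0.1 N), for 1 s.
3. the key of the same reader is pressed down with the hatch still open (value of joint sample_key above 0.0035 m and contact force between the fingers and sample_key above 0.3 N and value of joint sample_hatch above 0.55 rad), for 0.05 s.
At the end, for the whole second after the job is handed in: The square hatch stands open by itself (more than 0.55 rad) and at rest after a single press, its reader's key is up again, the wide hatch (-0.02 to 0.03 rad) and its key (under 1.5 mm) are as they were, and every loose thing stands upright within 30 mm of its start (value of joint sample_hatch above 0.55 rad and velocity of joint sample_hatch between -0.05 and 0.05 rad/s and value of joint sample_cam between 0.007 and 0.0135 m and value of joint each of sample_key, wide_key below 0.0015 m and value of joint wide_hatch between -0.02 and 0.03 rad and distance of each of jar, slide_box, tube_rack, tip_box, wash_bottle, beaker, pipette_stand from where it was at the start of the episode below 0.03 m and angle between each of jar, slide_box, tube_rack, tip_box, wash_bottle, beaker, pipette_stand's own z axis and vertical below 0.2 rad); the robot touches nothing.
It fails at once if the open hatch is pressed back in a second time (value of joint sample_cam above 0.0135 m).
It fails at once if the key is pressed before the hatch is open (value of joint sample_key above 0.003 m and value of joint sample_hatch below 0.4 rad).
It fails at once if the other reader's hatch is pressed or opened, or its key is pressed (value of joint wide_hatch below -0.04 rad or value of joint wide_hatch above 0.05 rad or value of joint wide_key above 0.003 m).
It fails at once if a thing standing around is shoved away, lifted, carried or tipped over (distance of any of jar, slide_box, tube_rack, tip_box, wash_bottle, beaker, pipette_stand from where it was at the start of the episode above 0.03 m or angle between any of jar, slide_box, tube_rack, tip_box, wash_bottle, beaker, pipette_stand's own z axis and vertical above 0.35 rad).
It also fails if it takes over 53 s, if anything falls off the work surface, if the arm or the gripper's body presses on something with over 40 N, if the wrist force passes 120 N, or if a joint passes its speed limit or range.

### The arm

A 6-joint arm with a two-finger parallel gripper is mounted at the origin on the work surface. World frame = base frame: x ahead of the robot, y to its left, z up, the work surface at z = 0. Lengths are in m, angles in degrees, forces in N, time in s.
With the tool pointing down it reaches from about 0.35 to 0.875 m from the base axis. Payload 4.2 kg.
Tool frame: the origin (TCP) lies midway between the tips of the shut fingers; the grasp point (between the pads) lies 19 mm behind it; z points along the fingers, y is the line along which they close (so a half turn about z gives the same grasp; the last joint's range is limited). The gripper opens to 87 mm and grips with 3 to 60 N. Pads are 19 mm wide; open, the fingers measure 117 mm over their backs; the gripper's body (75 mm by 190 mm) begins 51 mm behind the grasp point.
Start: joints at [86.837, 22.042, 0.453, 0, -68.411, -14.817], TCP at [0.193, 0.594, 0.223] pointing down, gripper open.
Joint ranges: [-179.83, 179.83], [-69.29, 118.12], [-61.27, 80.66], [-181.25, 117.63], [-171.15, -9.14], [-177.46, 177.46]. Speed limits (degrees/s): [159.86, 159.86, 180, 180, 180, 180].

### API

Orientations are given as a 3x3 rotation matrix whose columns are the frame's x, y, z axes.
In Python, from station import r, cams gives the robot as it stands.
- The arm moves only by the tool play_rows, never from a script. Its argument "commands" is text: rows parted by semicolons, each of 6 numbers parted by spaces: the shift along the world's x, y, z normalised to -1 to 1, where 1 is 30 mm, then the turn, a rotation vector about the world's x, y, z normalised to -1 to 1, where 1 is 0.15 rad. A call has 1 to 20 rows; each row shifts and turns the commanded pose from where the row before left it; what a row does not reach is not made up. A row lasts 1/10 s, in which the tool goes at most 50 mm and 8.59 degrees, less where a joint would pass 70% of its speed; a pose out of reach is approached as far as the arm can. A call with a number of a shift or a turn outside -1 to 1 is refused whole. A call with a gripper value outside its range is refused whole. "grip" is the finger opening in mm, from 0 to 87, set as the call begins (left out, the last holds). The fingers move at their own pace and stop on an object; the grip force is fixed at half the most. Time passes only in rows, so rows that do not move let the fingers close. It gives the time, the measured TCP pose, the force, the opening and the grip force at its end, in the units of the state.
- r.sense(): the state, without advancing time (a new reading comes with each control period).
- cams.capture(name): name is "scene" or "top" or "wrist"; returns (picture, depth): 384x512x3 uint8, blue, green, red; 384x512 float32, m along the optical axis (not along the pixel's ray), 0 where there is no reading.
- cams.camera_info(name): a dict with "mtx" (3x3 intrinsics, pixels), "R" (3x3) and "t" (3): a world point X has camera coordinates R X + t. Camera axes: x right, y down, z forward; pixel columns grow to the right and rows downward; lengths in m; the calibration is good to about 2 mm. A picture is of the moment at which its call begins: read the wrist's pose just before it. camera_info takes no time and is no camera call; for the wrist camera it gives the pose at the moment of the call.
- r.finish_job(): hands the job in; it is judged then, once.
The state is a dict: "time_s": time; "joints": joint angles; "joint_velocities": joint speeds; "effort": joint torques, N m; "tcp_pos": TCP position; "ee_rot": TCP orientation; "wrist_force": force on the tool from outside, world axes, zero at the start; "moment": the same for the moment, N m; "gripper_width": opening from 0.0 (shut) to 1.0 (fully open); "gripper_force": force on a finger pad.
Only numpy, scipy, OpenCV 4.12 (cv2) and the standard library are available. Lean on these libraries where they do the work, as an engineer would, in place of code of your own. Each camera call takes 0.05 s, during which the arm holds its last target. There are 200 camera calls.

## Working session

There is one attempt and no reset: what is moved stays moved. The work goes in short steps, Python scripts to look and compute and a tool call to move; the robot and the scene stay as the last step left them, time stands still between calls to the robot, and variables do not carry over. Pictures are saved under pics/ and viewed, at most 10 in all, crops included, and the job is handed in when it is done.

Besides the shell and the picture viewer there is one more tool, called after "Emit:" in YAML: its name, and indented under it one key for each argument. play_rows: Moves the arm, as the interface text tells. Scaled input: -1 to 1 covers 30 mm each way for a shift and 0.15 rad each way for a turn. Its arguments: {"type":"object","properties":{"commands":{"type":"string"},"grip":{"type":"number"}},"required":["commands"]}

```bash
mkdir -p pics
cat > h.py <<'E'
import numpy as np, cv2
from station import r, cams
def ray(ci,u,v,z):
    K,R,t=(np.array(ci[k],float) for k in("mtx","R","t"))
    d=R.T@np.linalg.solve(K,[u,v,1.]); c=-R.T@t.ravel()
    return c+d*(z-c[2])/d[2]
def cloud(ci,D):
    K,R,t=(np.array(ci[k],float) for k in("mtx","R","t"))
    v,u=np.mgrid[:D.shape[0],:D.shape[1]]
    P=np.stack([(u-K[0,2])/K[0,0]*D,(v-K[1,2])/K[1,1]*D,D],-1)
    return (P-t.ravel())@R
E
python3 - <<'E'
from h import *
for n in("top","scene"):
    p,D=cams.capture(n); ci=cams.camera_info(n); cv2.imwrite(f"pics/{n}.png",p); np.savez(f"{n}.npz",p=p,D=D,**ci)
    print(n,-np.array(ci["R"]).T@np.ravel(ci["t"]))
s=r.sense(); print(s["time_s"],s["tcp_pos"],s["ee_rot"],s["gripper_width"])
E
```

```text
top [0.38633478 0.0018205  1.67371539]
scene [ 1.31145984 -0.49371857  0.96531305]
0.1 [0.19276158 0.59398196 0.22155402] [[ 9.51109253e-01 -3.08854244e-01 -4.95603506e-04]
 [-3.08854620e-01 -9.51107359e-01 -1.90166250e-03]
 [ 1.15964393e-04  1.96175824e-03 -9.99998069e-01]] 1.005527987242814
```

View pics/top.png

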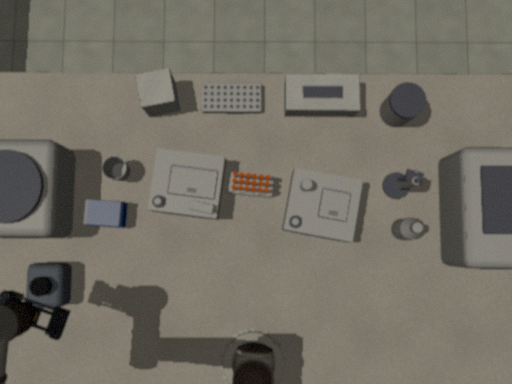

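View pics/scene.png

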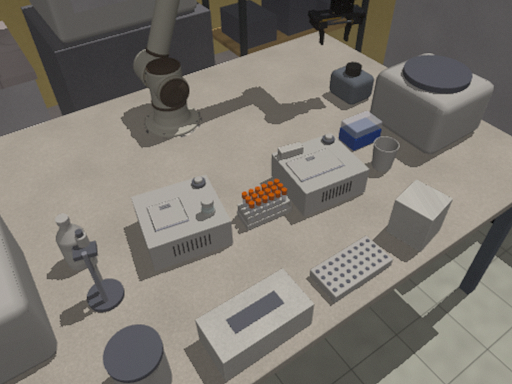

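The top view shows the square-hatch reader on the right, centred near (322,205). Its key is at (296,221), its jar at (307,185) and its hatch at about (335,205). The wide-hatch reader is on the left at (188,183), with the tube rack between them at (252,184).

Run:
```python
from h import *
f=np.load("top.npz"); ci={k:f[k] for k in("mtx","R","t")}; D=f["D"]; W=cloud(ci,D)
m=((W[...,2]>.085)&(W[...,2]<.112)&(D>0)).astype(np.uint8)
m[:,:275]=0;m[:,375:]=0;m[:155]=0;m[255:]=0
m=cv2.morphologyEx(m,cv2.MORPH_CLOSE,np.ones((19,19)));m=cv2.morphologyEx(m,cv2.MORPH_OPEN,np.ones((15,15)))
c=max(cv2.findContours(m,0,1)[0],key=cv2.contourArea)
(cx,cy),(w,h),a=cv2.minAreaRect(c); print(cx,cy,w,h,a)
B=np.array([ray(ci,*q,.1) for q in cv2.boxPoints(((cx,cy),(w,h),a))]);C=B.mean(0)
print(B.round(4)); print([np.linalg.norm(B[i]-B[i-1]).round(4) for i in range(4)])
e=[B[i]-B[i-1] for i in range(4)]; x=max(e,key=lambda v:v[0]); th=np.arctan2(x[1],x[0]); print(C,np.degrees(th))
R=np.array([[np.cos(th),-np.sin(th)],[np.sin(th),np.cos(th)]])
for n,p in dict(pad=(-21,-35),key=(-70,78),jar=(60,50)).items(): print(n,C[:2]+R@np.array(p)/1000)
k=(W[...,2]>.114)&(W[...,2]<.2)&(m>0)
n,l,st,ce=cv2.connectedComponentsWithStats(k.astype(np.uint8))
for i in range(1,n): print(st[i],ce[i],ray(ci,*ce[i],.12),np.median(W[l==i][:,2]))
# heights elsewhere
for nm,u,v in(("stand",405,182),("bottle",412,229),("rack",252,184)): print(nm,ray(ci,u,v,.1),W[v-15:v+15,u-15:u+15,2].max())
I=cv2.resize(f["p"][160:250,275:375],None,fx=6,fy=6,interpolation=2); cv2.imwrite("pics/c.png",I)
```

```text
322.7911376953125 204.06985473632812 70.35140991210938 63.42526626586914 10.12467098236084
[[ 0.4319 -0.0906  0.1   ]
 [ 0.6307 -0.1259  0.1   ]
 [ 0.5925 -0.3454  0.1   ]
 [ 0.395  -0.3075  0.1   ]]
[np.float64(0.2201), np.float64(0.2019), np.float64(0.2228), np.float64(0.2011)]
[ 0.51253295 -0.21734972  0.1       ] -10.068534666090665
pad [ 0.48573745 -0.24813935]
key [ 0.45724742 -0.12831315]
jar [ 0.58035021 -0.17860932]
[300 179  12  12 118] [305.6440678  184.42372881] [ 0.57164473 -0.16146011  0.12      ] 0.14941471729067166
[339 209   1   1   1] [339. 209.] [ 0.49524321 -0.26498341  0.12      ] 0.11644784386852404
[295 215   1   1   1] [295. 215.] [ 0.47551319 -0.12799608  0.12      ] 0.11688457809889144
[292 216   1   1   1] [292. 216.] [ 0.47232672 -0.1186568   0.12      ] 0.11537409543876971
[290 216  12  11  59] [295.55932203 220.62711864] [ 0.4580053  -0.12970873  0.12      ] 0.11964465062283178
[290 218   1   1   1] [290. 218.] [ 0.46605007 -0.11243006  0.12      ] 0.11850511283551264
[294 227   1   1   1] [294. 227.] [ 0.43817294 -0.12483631  0.12      ] 0.11503756719657617
[296 226   1   1   1] [296. 226.] [ 0.44132366 -0.13105043  0.12      ] 0.11469425286980105
stand [ 0.58389545 -0.47801974  0.1       ] 1.673715386769784
bottle [ 0.43543394 -0.49640328  0.1       ] 1.673715386769784
rack [0.57423132 0.0067092  0.1       ] 1.673715386769784
```

View pics/c.png

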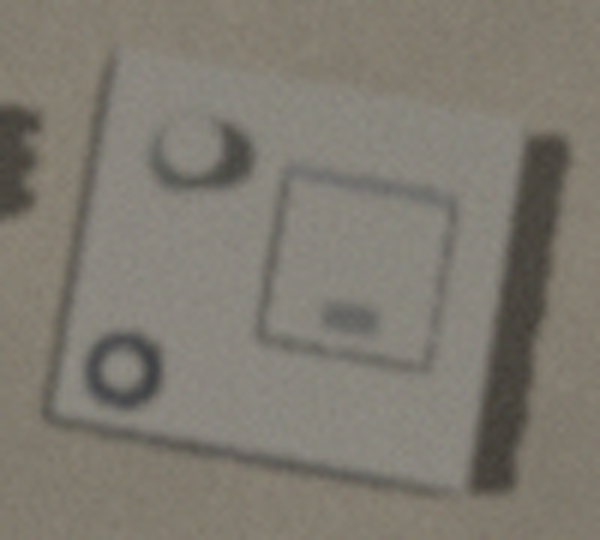

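The crop shows the ribs at (350,318), the key at (123,370) and the jar at (190,150), which agrees with the computed pad and key positions. I'm moving above the ribs with the fingers shut.

Emit:
play_rows:
  commands: "0 0 1 0 0 0; 0 -0.3 0.7 0 0 0; 0.35 -1 0 0 0 0; 0.35 -1 0 0 0 0; 0.35 -1 0 0 0 0; 0.35 -1 0 0 0 0; 0.35 -1 0 0 0 0; 0.35 -1 0 0 0 0; 0.35 -1 0 0 0 0; 0.35 -1 0 0 0 0; 0.35 -1 0 0 0 0; 0.35 -1 0 0 0 0; 0.35 -1 0 0 0 0; 0.35 -1 0 0 0 0; 0.35 -1 0 0 0 0; 0.35 -1 0 0 0 0; 0.35 -1 0 0 0 0; 0.35 -1 0 0 0 0; 0.35 -1 0 0 0 0; 0.35 -1 0 0 0 0"
  grip: 0

```text
time_s: 2.1
tcp_pos: [0.3818, 0.0441, 0.2734]
ee_rot: [[0.951, -0.309, -0.0], [-0.309, -0.951, 0.0], [-0.0, -0.0, -1.0]]
wrist_force: [0.4, 1.4, 0.0]
gripper_width: 0.004
gripper_force: 0.0
```

Emit:
play_rows:
  commands: "0.35 -1 0 0 0 0; 0.35 -1 0 0 0 0; 0.35 -1 0 0 0 0; 0.35 -1 0 0 0 0; 0.35 -1 0 0 0 0; 0.35 -1 0 0 0 0; 0.35 -1 0 0 0 0; 0.35 -0.7 0 0 0 0; 0 0 0 0 0 0; 0 0 0 0 0 0; 0 0 0 0 0 0"

```text
time_s: 3.2
tcp_pos: [0.4654, -0.1849, 0.2734]
ee_rot: [[0.951, -0.308, -0.001], [-0.308, -0.951, 0.0], [-0.001, -0.0, -1.0]]
wrist_force: [-0.1, 0.7, -0.2]
gripper_width: 0.007
gripper_force: 0.0
```

Run:
```python
from h import *
ci=cams.camera_info("wrist"); p,D=cams.capture("wrist"); cv2.imwrite("pics/w.png",p); np.savez("w.npz",p=p,D=D,**ci)
for n,X in dict(pad=(.4857,-.2481,.102),key=(.4572,-.1283,.121)).items():
    q=ci["mtx"]@(ci["R"]@np.array(X)+np.ravel(ci["t"])); print(n,q[:2]/q[2])
```

```text
pad [301.60844191 138.89956981]
key [208.69168776 198.05386737]
```

View pics/w.png

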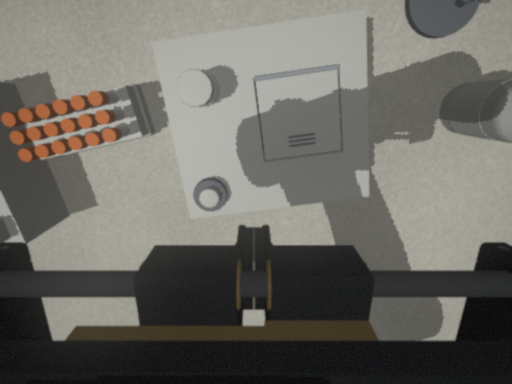

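The wrist view shows the ribs at (302,140) and the key at (209,198), both within 2 px of the prediction. I'm going down over the ribs.

Emit:
play_rows:
  commands: "0.34 -1 0 0 0 0; 0.34 -1 0 0 0 0; 0 -0.1 -1 0 0 0; 0 0 -1 0 0 0; 0 0 -1 0 0 0; 0 0 -1 0 0 0; 0 0 -1 0 0 0; 0 0 -0.2 0 0 0; 0 0 0 0 0 0; 0 0 0 0 0 0; 0 0 0 0 0 0"

```text
time_s: 4.35
tcp_pos: [0.4875, -0.2487, 0.1195]
ee_rot: [[0.951, -0.308, 0.004], [-0.308, -0.951, -0.001], [0.004, -0.0, -1.0]]
wrist_force: [0.6, 0.0, -0.3]
gripper_width: 0.004
gripper_force: 0.0
```

Emit:
play_rows:
  commands: "-0.05 0 -0.2 0 0 0; 0 0 -0.2 0 0 0; 0 0 -0.1 0 0 0; 0 0 -0.1 0 0 0; 0 0 -0.1 0 0 0; 0 0 0 0 0 0"

```text
time_s: 4.95
tcp_pos: [0.4845, -0.2486, 0.0966]
ee_rot: [[0.951, -0.309, -0.001], [-0.309, -0.951, -0.0], [-0.001, 0.0, -1.0]]
wrist_force: [-1.8, 1.4, 3.1]
gripper_width: 0.008
gripper_force: 1.9
```

Emit:
play_rows:
  commands: "0 0 -0.07 0 0 0; 0 0 0 0 0 0"

```text
time_s: 5.15
tcp_pos: [0.4846, -0.2486, 0.0955]
ee_rot: [[0.951, -0.308, -0.0], [-0.308, -0.951, -0.0], [-0.0, 0.001, -1.0]]
wrist_force: [-3.0, 3.5, 10.3]
gripper_width: 0.005
gripper_force: 4.9
```

The force has jumped to 10 N, so the hatch is at the bottom. I'll press slightly more and then back off straight up, fast.

Emit:
play_rows:
  commands: "0 0 -0.04 0 0 0; 0 0 0 0 0 0; 0 0 1 0 0 0; 0 0 1 0 0 0; 0 0 1 0 0 0; 0 0 1 0 0 0; -0.2 0 1 0 0 0; -0.7 1 0 0 0 0; 0 1 0 0 0 0; 0 1 0 0 0 0; 0 1 0 0 0 0; 0 0 0 0 0 0; 0 0 0 0 0 0"

```text
time_s: 6.45
tcp_pos: [0.4581, -0.1281, 0.2431]
ee_rot: [[0.952, -0.307, 0.001], [-0.307, -0.952, -0.0], [0.001, -0.0, -1.0]]
wrist_force: [0.1, 0.2, -0.3]
gripper_width: 0.004
gripper_force: 0.0
```

Run:
```python
from h import *
p,D=cams.capture("scene"); cv2.imwrite("pics/s2.png",cv2.resize(p[130:300,110:360],None,fx=2.5,fy=2.5))
```

```text
(no output)
```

View pics/s2.png

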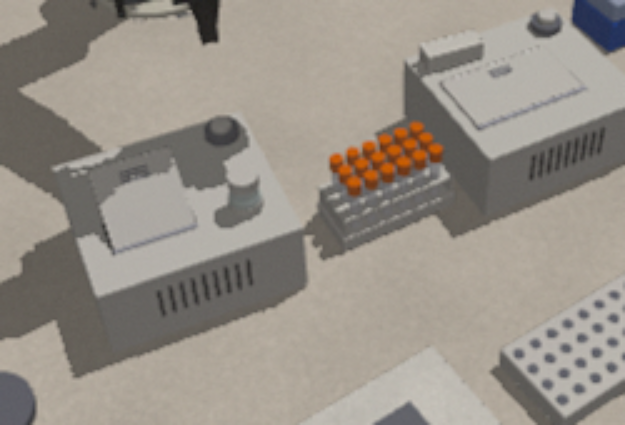

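The hatch stands open, with its ribs at about (135,172) and tilted up. I'm waiting a good second, then going down over the key.

Emit:
play_rows:
  commands: "0 0 0 0 0 0; 0 0 0 0 0 0; 0 0 0 0 0 0; 0 0 0 0 0 0; 0 0 0 0 0 0; 0 0 0 0 0 0; 0 0 0 0 0 0; 0 0 0 0 0 0; 0 0 0 0 0 0; 0 0 0 0 0 0; 0 0 0 0 0 0; 0 0 0 0 0 0; 0 0 0 0 0 0; 0 0 0 0 0 0"

```text
time_s: 7.9
tcp_pos: [0.4578, -0.1285, 0.2433]
ee_rot: [[0.951, -0.309, -0.0], [-0.309, -0.951, -0.0], [-0.0, 0.0, -1.0]]
wrist_force: [0.5, -0.3, -0.8]
gripper_width: 0.004
gripper_force: 0.0
```

Run:
```python
from h import *
p,D=cams.capture("scene"); W=cloud(cams.camera_info("scene"),D)
th=np.radians(-10.07); R=np.array([[np.cos(th),-np.sin(th)],[np.sin(th),np.cos(th)]])
L=(W[...,:2]-[.5125,-.2173])@R
for lo in(-.035,-.025,-.015,0,.02,.04):
    m=(L[...,0]>lo)&(L[...,0]<lo+.01)&(abs(L[...,1]+.035)<.03)&(D>0)&(W[...,2]<.18)
    print(lo,m.sum(),np.percentile(W[m][:,2],[10,50,90]).round(3) if m.any() else '')
```

```text
-0.035 0 
-0.025 57 [0.15  0.153 0.156]
-0.015 114 [0.144 0.148 0.152]
0 108 [0.133 0.137 0.141]
0.02 118 [0.117 0.122 0.127]
0.04 113 [0.102 0.106 0.11 ]
```

The depth profile puts the hatch at about 0.65 rad, fully open. Now I'm pressing the key, from z 0.243 down to about 0.115.

Emit:
play_rows:
  commands: "0 0 -1 0 0 0; 0 0 -1 0 0 0; 0 0 -1 0 0 0; 0 0 -0.6 0 0 0; 0 0 -0.2 0 0 0; 0 0 -0.2 0 0 0; 0 0 -0.15 0 0 0; 0 0 -0.1 0 0 0; 0 0 0 0 0 0; 0 0 0 0 0 0"

```text
time_s: 8.95
tcp_pos: [0.4584, -0.1286, 0.1167]
ee_rot: [[0.951, -0.308, 0.002], [-0.308, -0.951, -0.0], [0.002, -0.0, -1.0]]
wrist_force: [-1.4, 0.2, 2.6]
gripper_width: 0.005
gripper_force: 1.8
```

Emit:
play_rows:
  commands: "0 0 -0.05 0 0 0; 0 0 0 0 0 0; 0 0 0 0 0 0"

```text
time_s: 9.25
tcp_pos: [0.4585, -0.1286, 0.1163]
ee_rot: [[0.951, -0.308, 0.002], [-0.308, -0.951, -0.001], [0.002, -0.0, -1.0]]
wrist_force: [-3.0, 1.8, 12.8]
gripper_width: 0.008
gripper_force: 6.2
```

Emit:
play_rows:
  commands: "0 0 -0.04 0 0 0; 0 0 0 0 0 0; 0 0 0 0 0 0"

```text
time_s: 9.55
tcp_pos: [0.4585, -0.1286, 0.1161]
ee_rot: [[0.952, -0.307, 0.002], [-0.307, -0.952, -0.001], [0.003, 0.0, -1.0]]
wrist_force: [-5.2, 2.9, 19.1]
gripper_width: 0.005
gripper_force: 9.6
```

Emit:
play_rows:
  commands: "0 0 0.5 0 0 0; 0 0 1 0 0 0; 0 0 1 0 0 0; 0 0 1 0 0 0; 0 0 1 0 0 0; 0 0 0 0 0 0; 0 0 0 0 0 0; 0 0 0 0 0 0; 0 0 0 0 0 0"

```text
time_s: 10.45
tcp_pos: [0.4571, -0.1285, 0.2467]
ee_rot: [[0.951, -0.309, -0.003], [-0.309, -0.951, 0.0], [-0.003, 0.001, -1.0]]
wrist_force: [-0.2, 0.5, 0.2]
gripper_width: 0.002
gripper_force: 0.0
```

Run:
```python
from h import *
p,D=cams.capture("scene"); cv2.imwrite("pics/s3.png",cv2.resize(p[130:300,110:360],None,fx=2.5,fy=2.5))
```

```text
(no output)
```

View pics/s3.png

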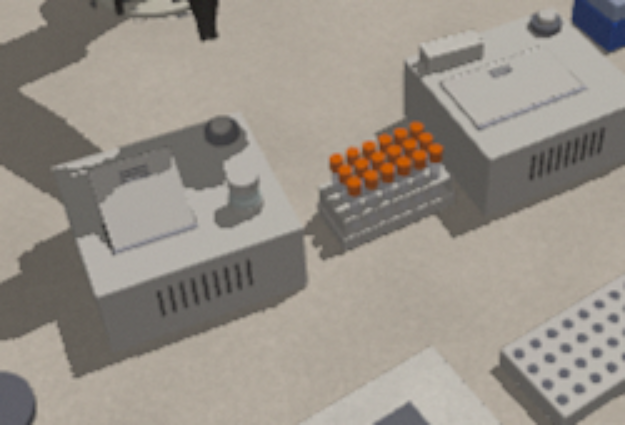

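The hatch is still open (ribs at about (135,172)), the key at (222,130) is up and the jar at (243,185) hasn't moved. I'm handing in.

```bash
python3 -c "
from station import r
print(r.finish_job())"
```

```text
the job is handed in; nothing more can be done
None
```

I pressed the square hatch once to the bottom and it popped fully open (about 0.65 rad). After well over a second I pressed its reader's round key fully down and released it. In the last picture the hatch is still open, the key is up, and the jar, tube rack and other reader are where they were. The job was handed in after about 10.5 s; no verdict came back.

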